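# Fit the keyed sprocket on the reducer shaft

### The job

Fit the drive sprocket whose bore has a flat (a D-shaped hole) onto the upright D-shaped shaft of the gear reducer: turn it so that its flat matches the shaft's flat and lower it gently, without dropping it, until it sits fully home, then let go. Leave the look-alike sprocket with the plain round bore where it is.

Things in the scene. Friction and masses are not known exactly. Their poses are not given: they have to be found in the camera images.
- sprocket_hub (a point): Loose aluminium sprocket with D bore, 0.3-0.5 kg, flat on the bench, toothed rim down. Rim 92 mm across, 8 thick; hub above it 62 mm dia with two wrench flats 54 mm apart; 50 high in all. Through bore 46 mm dia with a flat 7 mm from the axis. Point: on the axis, 34 mm above the underside. z up; +x from the axis square to the bore's flat (thick side). Wrench flats are square to x: grip along x.
- plain_hub (a point): The same point of the look-alike loose sprocket, equal in all but its bore, which is fully round, 46 mm in diameter. To be left alone. The two sprockets may lie in either place.
- shaft_foot (a point): Foot of the fixed reducer's upright steel D-shaft: on its axis, 80 mm above the bench, level with the 72 mm round boss on which the sprocket's underside comes to rest. z up; +x from the axis square to the shaft's flat. The sprocket goes on when its x points the same way, within 10 degrees. Below it a grey box 120 mm square, top at 75 mm; a motor 68 mm thick lies on its +x side, below 79 mm.
- shaft_tip (a point): Centre of the shaft's top end, on the axis 40 mm above the foot, same axes. The shaft is 38 mm in diameter with a flat 3 mm from the axis for its lowest 10 mm, then tapers to 32 mm with a flat 1 mm from the axis at this top end. So the bore has some 6 mm of play each way at the top and 4 mm at the foot.
Mind the look-alikes: they are no part of the job. Leave any black, brown or pink look-alike of the part that bears sprocket_hub alone.

How it is judged (in metres and radians):
At the end, for the whole second after the job is handed in: The D-bore sprocket is at rest on the shaft with its underside within 6 mm of the boss, its axis within 12 mm of the shaft's, upright within 6 degrees, its flat turned to the shaft's flat within 28 degrees; the round-bore sprocket is within 30 mm of where it was (z of sprocket_hub in the frame of shaft_foot below 0.04 m and horizontal distance between sprocket_hub and shaft_foot below 0.012 m and angle between sprocket_hub's own z axis and vertical below 0.1 rad and angle between the x axis of sprocket_hub and the x axis of shaft_foot, either way round below 0.5 rad and distance of plain_hub from where it was at the start of the episode below 0.03 m and linear speed of sprocket below 0.02 m/s); the robot touches nothing.
It fails at once if the sprocket is dropped onto the shaft (moves faster than 0.5 m/s within 60 mm above the boss and 20 mm of the shaft's axis) (z of sprocket_hub in the frame of shaft_foot below 0.094 m and horizontal distance between sprocket_hub and shaft_foot below 0.02 m and linear speed of sprocket above 0.5 m/s).
It fails at once if the round-bore sprocket is moved by more than 30 mm (distance of plain_hub from where it was at the start of the episode above 0.03 m).
It also fails if it takes over 38 s, if anything falls off the work surface, if the arm or the gripper's body presses on something with over 40 N, if the wrist force passes 120 N, or if a joint passes its speed limit or range.

### The arm

A 6-joint arm with a two-finger parallel gripper is mounted at the origin on the work surface. World frame = base frame: x ahead of the robot, y to its left, z up, the work surface at z = 0. Lengths are in mm, angles in rad, forces in N, time in s.
With the tool pointing down it reaches from about 325 to 1000 mm from the base axis. Payload 5.1 kg.
Tool frame: the origin (TCP) lies midway between the tips of the shut fingers; the grasp point (between the pads) lies 19 mm behind it; z points along the fingers, y is the line along which they close (so a half turn about z gives the same grasp; the last joint's range is limited). The gripper opens to 85 mm and grips with 20 to 120 N. Pads are 22 mm wide; open, the fingers measure 114 mm over their backs; the gripper's body (76 mm by 85 mm) begins 54 mm behind the grasp point. The pads swing forward as they close: fully open they stand 13 mm farther back than shut.
Start: joints at [-1.332, 0.124, 1.65, -0, 1.367, -0.083], TCP at [205.546, -616.632, 231.322] pointing down, gripper open.
Joint ranges: [-2.61, 2.61], [-1.02, 2.33], [0.03, 2.71], [-1.35, 4.49], [0.32, 2.68], [-2.91, 2.91]. Speed limits (rad/s): [2.57, 2.57, 3.14, 3.14, 3.14, 3.14].

### API

Orientations are given as a unit quaternion [x, y, z, w].
In Python, from workcell import r, optics gives the robot as it stands.
- The arm moves only by the tool step_arm, never from a script. Its argument "increments" is a list of rows, each an object of numbers: "dx", "dy", "dz": the shift along the tool's x, y, z in cm; "turn": the turn about the tool's z in rad; "claw": the finger opening in cm, from 0 to 8.54. A call has 1 to 12 rows; each row is the pose to reach, as a shift and turn from the pose commanded when the call began, along the tool's axes at that moment; what a row does not reach only later rows make up. A row lasts 1/12 s, in which the tool goes at most 41.7 mm and 7.16 degrees, less where a joint would pass 70% of its speed; a pose out of reach is approached as far as the arm can. A call with a gripper value outside its range is refused whole. The fingers move at their own pace and stop on an object; "force" is the grip in N (left out, the last holds). Time passes only in rows, so rows that repeat a pose let the fingers close. It gives the time, the measured TCP pose, the force, the opening and the grip force at its end, in the units of the state.
- r.observe(): the state, without advancing time (a new reading comes with each control period).
- optics.get_image(name): name is "side" or "top" or "wrist"; returns a dict with "pixels" (384x512x3 uint8, blue, green, red), "z_map" (384x512 float32, mm along the optical axis (not along the pixel's ray), 0 where there is no reading), "K" (3x3 intrinsics, pixels), "world_to_cam" (4x4, takes a point from world to camera coordinates). Camera axes: x right, y up, looking along -z (the intrinsics and any distortion apply to the point x, -y, -z); pixel columns grow to the right and rows downward; lengths in mm; the calibration is good to about 2 mm. A picture is of the moment at which its call begins.
- r.close_job(): hands the job in; it is judged then, once.
The state is a dict: "t": time; "joint_positions": joint angles; "qvel": joint speeds; "joint_efforts": joint torques, N m; "ee_pos": TCP position; "eef_rot": TCP orientation; "force": force on the tool from outside, world axes, zero at the start; "wrist_torque": the same for the moment, N m; "gripper_width": finger opening in mm; "grip_force": force on a finger pad.
Only numpy, scipy, OpenCV 4.12 (cv2) and the standard library are available. Lean on these libraries where they do the work, as an engineer would, in place of code of your own. Each camera call takes 0.05 s, during which the arm holds its last target. There are 200 camera calls.

## Working session

There is one attempt and no reset: what is moved stays moved. The work goes in short steps, Python scripts to look and compute and a tool call to move; the robot and the scene stay as the last step left them, time stands still between calls to the robot, and variables do not carry over. Pictures are saved under pics/ and viewed, at most 10 in all, crops included, and the job is handed in when it is done.

Besides the shell and the picture viewer there is one more tool, called after "Emit:" in YAML: its name, and indented under it one key for each argument. step_arm: Moves the arm, as the interface text tells. Its arguments: {"type":"object","properties":{"increments":{"type":"array"},"force":{"type":"number"}},"required":["increments"]}

```bash
mkdir -p pics; ls; python3 - <<'E'
from workcell import r, optics
import cv2, numpy as np
a=[]
for n in ("top","side"):
    d=optics.get_image(n); cv2.imwrite(f"pics/{n}0.png",d["pixels"]); np.savez(f"{n}0.npz",**{k:np.array(d[k]) for k in ("pixels","z_map","K","world_to_cam")})
    print(n,{k:np.array(v).shape for k,v in d.items()}); print(d["K"],np.round(d["world_to_cam"],3))
    print([k for k in d])
print(r.observe())
E
```

```text
pics
top {'pixels': (384, 512, 3), 'z_map': (384, 512), 'K': (3, 3), 'world_to_cam': (4, 4)}
[[361.65292407   0.         256.21673471]
 [  0.         361.65292407 192.12638971]
 [  0.           0.           1.        ]] [[-2.00000e-02 -1.00000e+00 -1.80000e-02  4.82020e+01]
 [ 9.95000e-01 -2.10000e-02  9.90000e-02 -4.94833e+02]
 [-1.00000e-01 -1.60000e-02  9.95000e-01 -7.76142e+02]
 [ 0.00000e+00  0.00000e+00  0.00000e+00  1.00000e+00]]
['pixels', 'z_map', 'K', 'world_to_cam']
side {'pixels': (384, 512, 3), 'z_map': (384, 512), 'K': (3, 3), 'world_to_cam': (4, 4)}
[[454.0534974    0.         260.96322803]
 [  0.         454.0534974  190.53709374]
 [  0.           0.           1.        ]] [[-9.61000e-01 -2.76000e-01 -1.70000e-02  4.79086e+02]
 [ 1.32000e-01 -5.13000e-01  8.48000e-01 -1.40879e+02]
 [-2.42000e-01  8.13000e-01  5.30000e-01 -7.98213e+02]
 [ 0.00000e+00  0.00000e+00  0.00000e+00  1.00000e+00]]
['pixels', 'z_map', 'K', 'world_to_cam']
{'t': 0.1, 'joint_positions': array([-1.33162222e+00,  1.24439576e-01,  1.65155261e+00, -2.09218769e-05,
        1.36751021e+00, -8.25986839e-02]), 'qvel': array([ 0.00149818, -0.00198716, -0.00207599, -0.0005951 , -0.00054851,
        0.00061984]), 'joint_efforts': array([ 2.82252186e-04, -4.24931180e+01, -3.66654038e+01, -1.37934421e-04,
        3.92918562e-03, -1.14812011e-05]), 'ee_pos': array([ 205.39621497, -616.10319177,  230.1671792 ]), 'eef_rot': array([ 9.87084887e-01,  1.60195237e-01, -8.48905224e-05, -9.51145974e-04]), 'force': array([-0.36025248,  0.81932294, -0.03228906]), 'wrist_torque': array([-0.04093576,  0.05941411,  0.01340081]), 'grip_force': 0.0, 'gripper_width': 85.67314791796649}
```

View pics/top0.png

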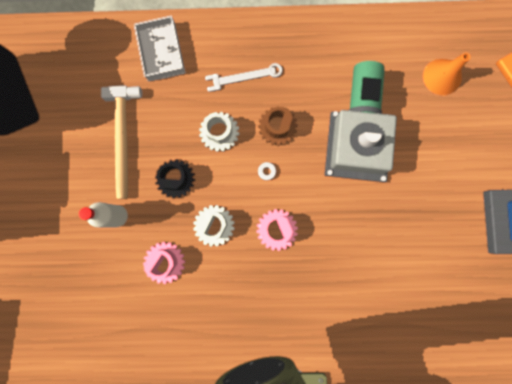

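View pics/side0.png

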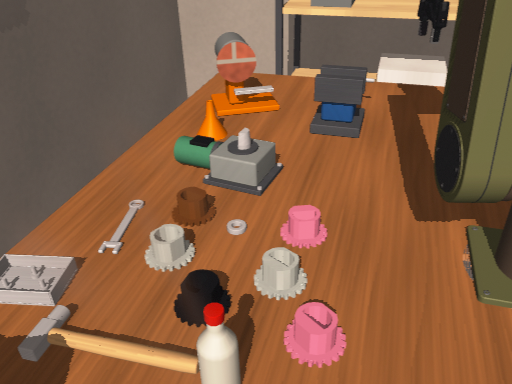

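Top view: two grey sprockets at (219,131) and (214,226); black (175,178), brown (278,125) and pink (278,230), (163,262) are look-alikes to leave alone. The reducer is at (361,145), with its green motor up-image. In the side view the grey at (281,272) seems to show a flat. I'll confirm this in an enlarged crop.

```bash
cat > h.py <<'E'
import numpy as np, cv2
F=np.diag([1,-1,-1.])
def ray(d,uv):
    K=d["K"];W=d["world_to_cam"];R=W[:3,:3];c=-R.T@W[:3,3]
    uv=np.atleast_2d(uv).astype(float)
    p=np.c_[(uv-[K[0,2],K[1,2]])/K[0,0],np.ones(len(uv))]
    return c,(p@F)@R          # rays with unit depth
def onplane(d,uv,z):
    c,v=ray(d,uv); return c+v*((z-c[2])/v[:,2])[:,None]
def cloud(d):
    h,w=d["z_map"].shape; v,u=np.mgrid[:h,:w]
    c,r=ray(d,np.c_[u.ravel(),v.ravel()])
    return (c+r*d["z_map"].reshape(-1,1)).reshape(h,w,3)
def proj(d,P):
    W=d["world_to_cam"];q=(np.atleast_2d(P)@W[:3,:3].T+W[:3,3])@F
    return np.c_[q[:,0]/q[:,2]*d["K"][0,0]+d["K"][0,2],q[:,1]/q[:,2]*d["K"][0,0]+d["K"][1,2]]
E
python3 - <<'E'
from h import *
t=dict(np.load("top0.npz"));s=dict(np.load("side0.npz"))
def crop(d,x,y,w,k): return cv2.resize(d["pixels"][y-w:y+w,x-w:x+w],(k,k),interpolation=cv2.INTER_CUBIC)
A=np.hstack([crop(t,219,131,24,260),crop(t,214,226,24,260),crop(t,361,145,40,260)])
B=np.hstack([crop(s,169,245,32,260),crop(s,281,272,32,260),crop(s,244,152,32,260)])
cv2.imwrite("pics/crop0.png",np.vstack([A,B]))
C=cloud(t)
for n,(x,y,w) in dict(a=(219,131,24),b=(214,226,24),red=(361,145,40)).items():
    P=C[y-w:y+w,x-w:x+w].reshape(-1,3)
    px=np.array([(u,v) for v in range(y-w,y+w) for u in range(x-w,x+w)])
    for lo,hi in ((3,16),(40,60),(70,78),(78.1,84),(110,130)):
        m=(P[:,2]>lo)&(P[:,2]<hi)
        if m.sum()>3:
            (cx,cy),rr=cv2.minEnclosingCircle(P[m][:,:2].astype(np.float32)); print(n,lo,hi,m.sum(),P[m].mean(0).round(1),(round(cx,1),round(cy,1),round(rr,1)),px[m].mean(0).round(1))
E
```

```text
a 3 16 477 [630.1 117.    7.6] (649.8, 127.8, 57.9) [220.9 135.6]
a 40 60 300 [640.  121.8  48.5] (639.9, 121.7, 31.1) [216.6 126.5]
b 3 16 535 [423.3 130.6   7.4] (429.1, 136.9, 51.1) [215.9 225.9]
b 40 60 388 [425.3 138.5  49. ] (423.8, 135.5, 30.7) [209.6 224.8]
red 3 16 799 [ 564.2 -167.5   11.1] (605.8, -208.1, 115.5) [346.6 160.8]
red 40 60 211 [ 584.8 -167.    50.6] (601.4, -196.7, 85.3) [350.1 148.1]
red 70 78 2385 [ 598.4 -194.8   74.4] (595.8, -195.9, 81.3) [365.8 138.8]
red 78.1 84 607 [ 597.3 -194.5   80. ] (598.4, -187.0, 50.8) [366.4 138.6]
red 110 130 147 [ 590.  -193.6  118.4] (594.8, -195.4, 16.6) [371.7 137.4]
```

View pics/crop0.png

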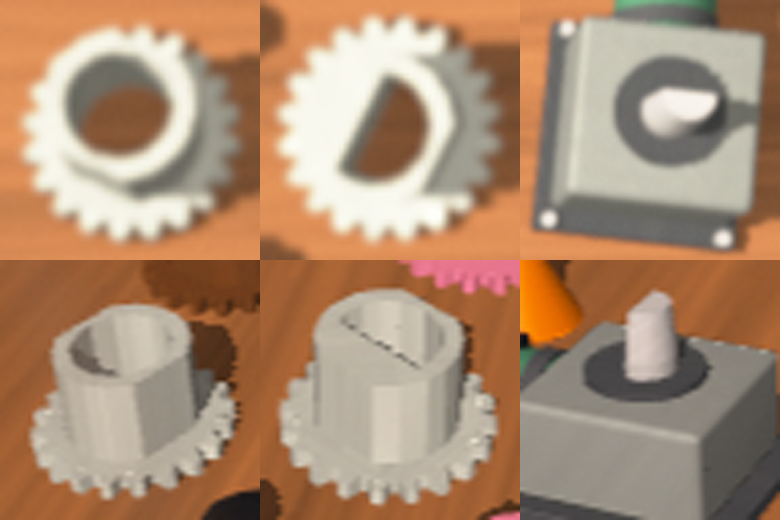

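Crop: the left grey sprocket (219,131) has a fully round bore. The right one (214,226) has the D bore, with its thick side to the left and slightly up, so that is the one to fit. Its rim, top and 31 mm hub radius match the given sizes. The shaft's flat faces up-image, towards the motor. Next I move above the D sprocket, starting the turn on the way.

Emit:
step_arm:
  increments:
    - {"dx": 44.5,"dy": -64.4,"turn": -2.34}
    - {"dx": 44.5,"dy": -64.4,"turn": -2.34}
    - {"dx": 44.5,"dy": -64.4,"turn": -2.34}
    - {"dx": 44.5,"dy": -64.4,"turn": -2.34}
    - {"dx": 44.5,"dy": -64.4,"turn": -2.34}
    - {"dx": 44.5,"dy": -64.4,"turn": -2.34}
    - {"dx": 44.5,"dy": -64.4,"turn": -2.34}
    - {"dx": 44.5,"dy": -64.4,"turn": -2.34}
    - {"dx": 44.5,"dy": -64.4,"turn": -2.34}
    - {"dx": 44.5,"dy": -64.4,"turn": -2.34}
    - {"dx": 44.5,"dy": -64.4,"turn": -2.34}
    - {"dx": 44.5,"dy": -64.4,"turn": -2.34}

```text
schema error: expected keys dx, dy, dz, turn, claw
```

```bash
cat >> h.py <<'E'
from scipy.spatial.transform import Rotation as Ro
def go(s,xyz,ydeg):
    """increments (cm, rad) from state s to world TCP xyz with tool y at yaw ydeg, tool down"""
    R=Ro.from_quat(s["eef_rot"]).as_matrix()
    cur=np.degrees(np.arctan2(R[1,1],R[0,1]))
    turn=-((ydeg-cur+180)%360-180)
    print("at",s["t"],s["ee_pos"].round(1),"yaw",cur.round(1),"z",R[:,2].round(3),"q",s["joint_positions"].round(2))
    print("inc cm",(R.T@(np.array(xyz)-s["ee_pos"])/10).round(2),"turn",np.radians(turn).round(3))
E
python3 - <<'E'
from h import *; from workcell import r
go(r.observe(),[424,136,230],62.6)
E
```

```text
at 0.1 [ 205.4 -616.1  230.2] yaw -71.6 z [-0.     0.002 -1.   ] q [-1.33  0.12  1.65 -0.    1.37 -0.08]
inc cm [ 44.52 -64.44   0.15] turn -2.342
```

All five keys are needed in each row.

Emit:
step_arm:
  increments:
    - {"dx": 44.5,"dy": -64.4,"dz": 0,"turn": -2.34,"claw": 8.5}
    - {"dx": 44.5,"dy": -64.4,"dz": 0,"turn": -2.34,"claw": 8.5}
    - {"dx": 44.5,"dy": -64.4,"dz": 0,"turn": -2.34,"claw": 8.5}
    - {"dx": 44.5,"dy": -64.4,"dz": 0,"turn": -2.34,"claw": 8.5}
    - {"dx": 44.5,"dy": -64.4,"dz": 0,"turn": -2.34,"claw": 8.5}
    - {"dx": 44.5,"dy": -64.4,"dz": 0,"turn": -2.34,"claw": 8.5}
    - {"dx": 44.5,"dy": -64.4,"dz": 0,"turn": -2.34,"claw": 8.5}
    - {"dx": 44.5,"dy": -64.4,"dz": 0,"turn": -2.34,"claw": 8.5}
    - {"dx": 44.5,"dy": -64.4,"dz": 0,"turn": -2.34,"claw": 8.5}
    - {"dx": 44.5,"dy": -64.4,"dz": 0,"turn": -2.34,"claw": 8.5}
    - {"dx": 44.5,"dy": -64.4,"dz": 0,"turn": -2.34,"claw": 8.5}
    - {"dx": 44.5,"dy": -64.4,"dz": 0,"turn": -2.34,"claw": 8.5}

```text
t: 1.1
ee_pos: [344.8, -134.6, 231.0]
eef_rot: [0.611, 0.792, 0.0, 0.0]
force: [1.2, -0.3, 0.0]
gripper_width: 84.9
grip_force: 0.0
```

```bash
python3 - <<'E'
from h import *; from workcell import r
go(r.observe(),[424,136,230],62.6)
E
```

```text
at 1.1 [ 344.8 -134.6  231. ] yaw 14.7 z [ 0. -0. -1.] q [-0.52 -0.56  2.23  0.    1.48 -0.77]
inc cm [24.17 14.52  0.1 ] turn -0.836
```

Emit:
step_arm:
  increments:
    - {"dx": 24.0,"dy": 14.4,"dz": 0,"turn": -0.83,"claw": 8.5}
    - {"dx": 24.0,"dy": 14.4,"dz": 0,"turn": -0.83,"claw": 8.5}
    - {"dx": 24.0,"dy": 14.4,"dz": 0,"turn": -0.83,"claw": 8.5}
    - {"dx": 24.0,"dy": 14.4,"dz": 0,"turn": -0.83,"claw": 8.5}
    - {"dx": 24.0,"dy": 14.4,"dz": 0,"turn": -0.83,"claw": 8.5}
    - {"dx": 24.0,"dy": 14.4,"dz": 0,"turn": -0.83,"claw": 8.5}
    - {"dx": 24.0,"dy": 14.4,"dz": 0,"turn": -0.83,"claw": 8.5}
    - {"dx": 24.0,"dy": 14.4,"dz": 0,"turn": -0.83,"claw": 8.5}
    - {"dx": 24.0,"dy": 14.4,"dz": 0,"turn": -0.83,"claw": 8.5}
    - {"dx": 24.0,"dy": 14.4,"dz": 0,"turn": -0.83,"claw": 8.5}
    - {"dx": 24.0,"dy": 14.4,"dz": 0,"turn": -0.83,"claw": 8.5}

```text
t: 2.02
ee_pos: [424.7, 130.8, 231.0]
eef_rot: [0.243, 0.97, -0.0, -0.0]
force: [-0.3, 0.4, 0.9]
gripper_width: 85.1
grip_force: 0.0
```

```bash
python3 - <<'E'
from h import *; from workcell import r,optics
d=optics.get_image("wrist"); np.savez("wrist1.npz",**d); 
C=cloud(d); P=C.reshape(-1,3); ok=d["z_map"].ravel()>0
m=ok&(abs(P[:,2]-50)<5)&(np.hypot(P[:,0]-424,P[:,1]-136)<45)
print(m.sum(),P[m].mean(0),cv2.minEnclosingCircle(P[m][:,:2].astype(np.float32)))
im=d["pixels"].copy()
cv2.imwrite("pics/wrist1.png",im)
go(r.observe(),[424,136,230],62.6)
E
```

```text
1433 [424.75726314 140.37166714  50.30227727] ((423.80706787109375, 137.016845703125), 30.884275436401367)
at 2.0667 [424.8 130.6 231.2] yaw 61.8 z [-0. -0. -1.] q [ 0.18 -0.35  2.09 -0.    1.41 -0.9 ]
inc cm [0.32 0.44 0.12] turn -0.014
```

View pics/wrist1.png

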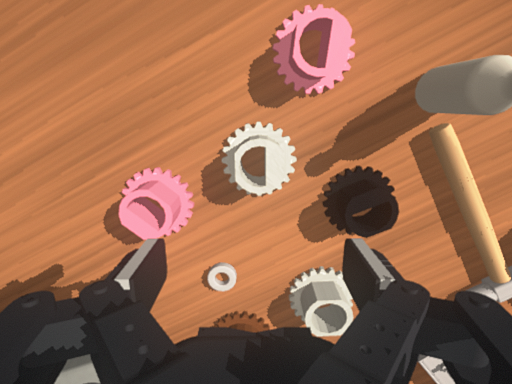

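Wrist view: D-bore sprocket at (258,160), flat nearly upright at column ~266, thick side right along the finger line; round grey at (322,300). I'll measure the sprocket's flat and the box and shaft directions precisely.

```bash
python3 - <<'E'
from h import *; from workcell import r
def flat(d,c,rad,z):
    C=cloud(d);G=cv2.cvtColor(d["pixels"],cv2.COLOR_BGR2GRAY)
    h,w=G.shape;v,u=np.mgrid[:h,:w]
    P=onplane(d,np.c_[u.ravel(),v.ravel()],z)
    near=(np.hypot(P[:,0]-c[0],P[:,1]-c[1])<rad).reshape(h,w)
    hole=(near&(abs(C[:,:,2]-z)>4)&(C[:,:,2]<z)).astype(np.uint8)
    cs,_=cv2.findContours(hole,cv2.RETR_EXTERNAL,cv2.CHAIN_APPROX_NONE)
    k=max(cs,key=cv2.contourArea)[:,0]
    Q=onplane(d,k,z)[:,:2]-c
    best=None
    hull=cv2.convexHull(Q.astype(np.float32))[:,0]; ap=cv2.approxPolyDP(hull[:,None],2.0,True)[:,0]
    e=np.roll(ap,-1,0)-ap;i=np.linalg.norm(e,axis=1).argmax()
    a=ap[i];n=np.array([-e[i][1],e[i][0]])/np.linalg.norm(e[i])
    m=abs((Q-a)@n)<2
    vx,vy,x0,y0=cv2.fitLine(Q[m].astype(np.float32),cv2.DIST_HUBER,0,.01,.01).ravel()
    n=np.array([-vy,vx]);n*=np.sign(n@[x0,y0])
    print("flat len",np.linalg.norm(e[i]),"n",m.sum(),"dist",n@[x0,y0],"normal deg",np.degrees(np.arctan2(n[1],n[0])), "area",cv2.contourArea(Q.astype(np.float32)))
flat(dict(np.load("wrist1.npz")),np.array([423.8,137]),27,50)
flat(dict(np.load("top0.npz")),np.array([423.8,136]),27,50)
# reducer: box top and boss from top & side cams
for n in("top","side"):
    d=dict(np.load(n+"0.npz"));C=cloud(d);hsv=cv2.cvtColor(d["pixels"],cv2.COLOR_BGR2HSV)
    near=np.hypot(C[:,:,0]-594,C[:,:,1]+195)<100
    m=near&(C[:,:,2]>69)&(C[:,:,2]<84)
    P=C[m];box=cv2.minAreaRect(P[:,:2].astype(np.float32));print(n,"box",box,P[:,2].mean())
    t=near&(C[:,:,2]>100);print(n,"shaft pts",t.sum(),C[t].mean(0).round(1),C[t].max(0).round(1))
    for lo,hi in((85,95),(95,105),(105,113),(113,125)):
        q=near&(C[:,:,2]>lo)&(C[:,:,2]<hi)
        print("  ",lo,q.sum(),C[q].min(0).round(1),C[q].max(0).round(1)) if q.sum() else 0
    g=(hsv[:,:,0]>60)&(hsv[:,:,0]<95)&(hsv[:,:,1]>80)&(C[:,:,2]>40)&(np.hypot(C[:,:,0]-650,C[:,:,1]+195)<150)
    Q=C[g];print("motor",g.sum(),Q.mean(0).round(1), cv2.minAreaRect(Q[:,:2].astype(np.float32)))
    dk=near&(G:=cv2.cvtColor(d["pixels"],cv2.COLOR_BGR2GRAY)<110)&(C[:,:,2]>76)&(np.hypot(C[:,:,0]-594,C[:,:,1]+195)<45)
    print("boss",dk.sum(),C[dk].mean(0).round(1),cv2.minEnclosingCircle(C[dk][:,:2].astype(np.float32)))
E
```

```text
flat len 41.391964 n 40 dist 6.1381245 normal deg 62.315372 area 1007.1075283597137
flat len 42.578434 n 19 dist 5.269873 normal deg 61.47671 area 986.9603155251602
top box ((614.9237060546875, -198.47288513183594), (120.24873352050781, 156.64617919921875), 82.39013671875) 75.45351199947677
top shaft pts 184 [ 589.3 -192.1  115.8] [ 601.4 -178.4  122. ]
   85 34 [ 578.1 -206.3   85.1] [ 601.6 -177.3   94.4]
   95 40 [ 577.9 -210.3   95.3] [ 601.4 -176.9  104.3]
   105 32 [ 579.5 -204.1  105.2] [ 599.5 -178.4  113. ]
   113 135 [ 580. -212.  113.] [ 600.1 -179.8  122. ]
motor 807 [ 725.1 -201.8   65.9] ((720.0975341796875, -207.993408203125), (57.27518081665039, 97.90309143066406), 81.96173858642578)
boss 491 [ 595.7 -195.8   80. ] ((596.6085815429688, -197.93247985839844), 36.0269660949707)
side box ((615.9575805664062, -193.59561157226562), (122.31035614013672, 156.50128173828125), 82.20569610595703) 74.9018716752096
side shaft pts 131 [ 590.9 -184.   112.2] [ 601.8 -172.1  120.9]
   85 52 [ 579.  -196.1   85.4] [ 601.7 -172.2   95. ]
   95 50 [ 579.4 -195.6   95.1] [ 601.7 -172.1  104.7]
   105 38 [ 580.8 -194.5  105.3] [ 601.8 -173.7  112.6]
   113 67 [ 581.6 -206.3  113.3] [ 601.4 -175.3  120.9]
motor 590 [ 723.9 -186.    58.6] ((711.4898681640625, -193.40049743652344), (58.76767349243164, 121.54537963867188), 71.78424835205078)
boss 254 [ 596.3 -184.2   79. ] ((598.5180053710938, -197.77099609375), 42.11188888549805)
```

```bash
python3 - <<'E'
from h import *; from workcell import r
go(r.observe(),[424,137,14],62.2)
E
```

```text
at 2.0667 [424.8 130.6 231.2] yaw 61.8 z [-0. -0. -1.] q [ 0.18 -0.35  2.09 -0.    1.41 -0.9 ]
inc cm [ 0.37  0.53 21.72] turn -0.007
```

Emit:
step_arm:
  increments:
    - {"dx": 0.4,"dy": 0.5,"dz": 3,"turn": -0.01,"claw": 8.5}
    - {"dx": 0.4,"dy": 0.5,"dz": 6,"turn": -0.01,"claw": 8.5}
    - {"dx": 0.4,"dy": 0.5,"dz": 9,"turn": -0.01,"claw": 8.5}
    - {"dx": 0.4,"dy": 0.5,"dz": 12,"turn": -0.01,"claw": 8.5}
    - {"dx": 0.4,"dy": 0.5,"dz": 14,"turn": -0.01,"claw": 8.5}
    - {"dx": 0.4,"dy": 0.5,"dz": 14,"turn": -0.01,"claw": 8.5}
    - {"dx": 0.4,"dy": 0.5,"dz": 14,"turn": -0.01,"claw": 8.5}

```text
t: 2.65
ee_pos: [423.1, 137.0, 90.7]
eef_rot: [0.239, 0.971, -0.001, -0.001]
force: [0.7, -1.0, -0.0]
gripper_width: 85.1
grip_force: 0.0
```

```bash
python3 - <<'E'
from h import *; from workcell import r
go(r.observe(),[424,137,14],62.2)
E
```

```text
at 2.65 [423.1 137.   90.7] yaw 62.4 z [-0.002 -0.001 -1.   ] q [ 0.19 -0.21  2.22 -0.    1.13 -0.9 ]
inc cm [-0.1   0.06  7.67] turn 0.003
```

Emit:
step_arm:
  increments:
    - {"dx": 0,"dy": 0,"dz": 2,"turn": 0,"claw": 8.5}
    - {"dx": 0,"dy": 0,"dz": 4,"turn": 0,"claw": 8.5}
    - {"dx": 0,"dy": 0,"dz": 6,"turn": 0,"claw": 8.5}
    - {"dx": 0,"dy": 0,"dz": 7,"turn": 0,"claw": 8.5}
    - {"dx": 0,"dy": 0,"dz": 7.6,"turn": 0,"claw": 8.5}
    - {"dx": 0,"dy": 0,"dz": 7.6,"turn": 0,"claw": 8.5}
    - {"dx": 0,"dy": 0,"dz": 7.6,"turn": 0,"claw": 8.5}

```text
t: 3.23
ee_pos: [424.9, 138.1, 16.6]
eef_rot: [0.238, 0.971, 0.0, 0.001]
force: [0.2, 0.4, 0.3]
gripper_width: 85.0
grip_force: 0.0
```

```bash
python3 - <<'E'
from h import *; from workcell import r
s=r.observe(); go(s,[424,137,14],62.2); print(s["force"])
E
```

```text
at 3.2333 [424.9 138.1  16.6] yaw 62.5 z [ 0.002  0.    -1.   ] q [ 0.19 -0.09  2.26  0.    0.97 -0.9 ]
inc cm [ 0.03 -0.14  0.26] turn 0.005
[0.23783185 0.40374336 0.26159178]
```

Emit:
step_arm:
  increments:
    - {"dx": 0,"dy": -0.1,"dz": 0.2,"turn": 0,"claw": 6.5}
    - {"dx": 0,"dy": -0.1,"dz": 0.2,"turn": 0,"claw": 5.8}
    - {"dx": 0,"dy": -0.1,"dz": 0.2,"turn": 0,"claw": 4.5}
    - {"dx": 0,"dy": -0.1,"dz": 0.2,"turn": 0,"claw": 4.5}
    - {"dx": 0,"dy": -0.1,"dz": 0.2,"turn": 0,"claw": 4.5}
    - {"dx": 0,"dy": -0.1,"dz": 0.2,"turn": 0,"claw": 4.5}
    - {"dx": 0,"dy": -0.1,"dz": 0.2,"turn": 0,"claw": 4.5}
    - {"dx": 0,"dy": -0.1,"dz": 0.2,"turn": 0,"claw": 4.5}
  force: 60

```text
t: 3.9
ee_pos: [424.2, 137.3, 14.4]
eef_rot: [0.238, 0.971, 0.0, 0.001]
force: [-1.8, -0.8, 7.0]
gripper_width: 53.3
grip_force: 65.0
```

Emit:
step_arm:
  increments:
    - {"dx": 0,"dy": 0,"dz": -1,"turn": 0,"claw": 4.5}
    - {"dx": 0,"dy": 0,"dz": -3,"turn": 0,"claw": 4.5}
    - {"dx": 0,"dy": 0,"dz": -6,"turn": 0,"claw": 4.5}
    - {"dx": 0,"dy": 0,"dz": -9,"turn": 0,"claw": 4.5}
    - {"dx": 0,"dy": 0,"dz": -12,"turn": 0,"claw": 4.5}
    - {"dx": 0,"dy": 0,"dz": -15,"turn": 0,"claw": 4.5}
    - {"dx": 0,"dy": 0,"dz": -18,"turn": 0,"claw": 4.5}
    - {"dx": 0,"dy": 0,"dz": -19,"turn": 0,"claw": 4.5}
    - {"dx": 0,"dy": 0,"dz": -19,"turn": 0,"claw": 4.5}

```text
t: 4.65
ee_pos: [424.7, 137.5, 206.3]
eef_rot: [0.238, 0.971, 0.001, 0.003]
force: [0.4, 0.3, -3.7]
gripper_width: 53.6
grip_force: 64.3
```

```bash
python3 - <<'E'
from h import *; from workcell import r
s=r.observe(); go(s,[596.5,-197.5,205],-7.7); print(s["force"],s["gripper_width"],s["grip_force"])
E
```

```text
at 4.65 [424.7 137.5 206.3] yaw 62.5 z [ 0.006  0.001 -1.   ] q [ 0.19 -0.34  2.12  0.    1.36 -0.9 ]
inc cm [-30.7  -21.79   0.19] turn 1.225
[ 0.40726636  0.30494491 -3.67355449] 53.63318535996715 64.2573755979538
```

Emit:
step_arm:
  increments:
    - {"dx": -2,"dy": -1.4,"dz": 0,"turn": 0.08,"claw": 4.5}
    - {"dx": -4.5,"dy": -3.2,"dz": 0,"turn": 0.18,"claw": 4.5}
    - {"dx": -7.5,"dy": -5.3,"dz": 0,"turn": 0.3,"claw": 4.5}
    - {"dx": -10.5,"dy": -7.5,"dz": 0,"turn": 0.42,"claw": 4.5}
    - {"dx": -13.5,"dy": -9.6,"dz": 0,"turn": 0.54,"claw": 4.5}
    - {"dx": -16.5,"dy": -11.7,"dz": 0,"turn": 0.66,"claw": 4.5}
    - {"dx": -19.5,"dy": -13.8,"dz": 0,"turn": 0.78,"claw": 4.5}
    - {"dx": -22.5,"dy": -16,"dz": 0,"turn": 0.9,"claw": 4.5}
    - {"dx": -25.5,"dy": -18.1,"dz": 0,"turn": 1.02,"claw": 4.5}
    - {"dx": -28,"dy": -19.9,"dz": 0,"turn": 1.12,"claw": 4.5}
    - {"dx": -30,"dy": -21.3,"dz": 0,"turn": 1.2,"claw": 4.5}
    - {"dx": -30.7,"dy": -21.8,"dz": 0,"turn": 1.22,"claw": 4.5}

```text
t: 5.65
ee_pos: [594.4, -200.5, 199.0]
eef_rot: [0.753, 0.658, -0.001, -0.002]
force: [-0.9, -0.1, -3.8]
gripper_width: 53.3
grip_force: 64.2
```

Emit:
step_arm:
  increments:
    - {"dx": 0,"dy": 0,"dz": 0,"turn": 0,"claw": 4.5}
    - {"dx": 0,"dy": 0,"dz": 0,"turn": 0,"claw": 4.5}
    - {"dx": 0,"dy": 0,"dz": 0,"turn": 0,"claw": 4.5}
    - {"dx": 0,"dy": 0,"dz": 0,"turn": 0,"claw": 4.5}

```text
t: 5.98
ee_pos: [594.4, -196.4, 202.6]
eef_rot: [0.751, 0.661, -0.0, -0.001]
force: [-1.1, 0.5, -3.5]
gripper_width: 53.1
grip_force: 64.2
```

```bash
python3 - <<'E'
from h import *; from workcell import r,optics
s=r.observe(); go(s,[596.5,-197.5,205],-7.7); print(s["force"],s["gripper_width"],s["grip_force"])
w=[]
for n in("side","wrist","top"):
    d=optics.get_image(n);np.savez(n+"2.npz",**d);w.append(d["pixels"])
cv2.imwrite("pics/m2.png",np.hstack([cv2.resize(w[0][80:260,150:350],(400,360),interpolation=2),cv2.resize(w[1],(400,300))[:,:400] if 0 else cv2.resize(w[1],(400,360))]))
E
```

```text
at 5.9833 [ 594.4 -196.4  202.6] yaw -7.3 z [-0.001  0.001 -1.   ] q [-0.41  0.09  1.73  0.    1.32 -0.28]
inc cm [-0.08  0.23 -0.24] turn 0.007
[-1.09502428  0.48821962 -3.49009384] 53.078824004532045 64.21429395675659
```

View pics/m2.png

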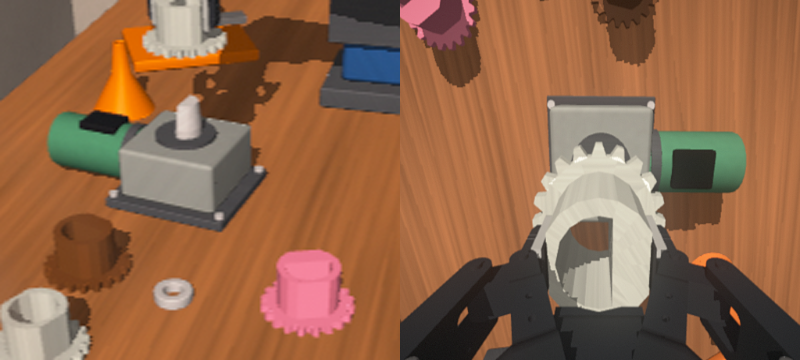

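The sprocket hangs level, thick side (bore flat) toward the motor (right in the wrist view), and the shaft stands clear below it. I'll measure the relative offset of sprocket and shaft.

```bash
python3 - <<'E'
from h import *
def circ(P):  # algebraic circle fit
    A=np.c_[2*P,np.ones(len(P))];x=np.linalg.lstsq(A,(P**2).sum(1),rcond=None)[0];return x[:2].round(1),np.sqrt(x[2]+x[:2]@x[:2]).round(1)
TCP=np.array([594.4,-196.4,202.6])
# boss: dark ellipse outline cast on z=80
for n in("top0","side0","side2"):
    d=dict(np.load(n+".npz"));G=cv2.cvtColor(d["pixels"],cv2.COLOR_BGR2GRAY);h,w=G.shape;v,u=np.mgrid[:h,:w]
    P=onplane(d,np.c_[u.ravel(),v.ravel()],80).reshape(h,w,3)
    near=np.hypot(P[:,:,0]-596.5,P[:,:,1]+197.5)<43
    C=cloud(d)
    m=(near&(G<115)&(C[:,:,2]>70)&(C[:,:,2]<90)).astype(np.uint8)
    k=cv2.convexHull(np.argwhere(m)[:,::-1].astype(np.int32))[:,0]
    Q=onplane(d,k,80)[:,:2]; print(n,"boss hull",circ(Q), cv2.minEnclosingCircle(Q.astype(np.float32)))
# sprocket in side2: rim
d=dict(np.load("side2.npz"));C=cloud(d);near=np.hypot(C[:,:,0]-595,C[:,:,1]+197)<52
zb=TCP[2]-14.4
m=near&(C[:,:,2]>zb-6)&(C[:,:,2]<zb+14);P=C[m];print("rim side",m.sum(),P.min(0).round(1),P.max(0).round(1),circ(P[np.hypot(P[:,0]-595,P[:,1]+197)>35][:,:2]))
d=dict(np.load("wrist2.npz"));C=cloud(d)
near=np.hypot(C[:,:,0]-595,C[:,:,1]+197)<60
for lo,hi,nm in((zb+2,zb+13,"rim"),(zb+44,zb+56,"hubtop")):
    m=near&(C[:,:,2]>lo)&(C[:,:,2]<hi)&(d["pixels"].min(2)>70);P=C[m]
    print(nm,m.sum(),P.mean(0).round(1),cv2.minEnclosingCircle(P[:,:2].astype(np.float32)))
# box yaw from wrist and side
for n in("wrist2","side2","top0"):
    d=dict(np.load(n+".npz"));C=cloud(d)
    m=(np.hypot(C[:,:,0]-596,C[:,:,1]+197)<95)&(abs(C[:,:,2]-75)<3);P=C[m];print(n,cv2.minAreaRect(P[:,:2].astype(np.float32)))
E
```

```text
top0 boss hull (array([ 596.5, -198.8]), np.float64(35.5)) ((596.5545043945312, -200.62451171875), 38.842288970947266)
side0 boss hull (array([ 595.4, -194.1]), np.float64(38.6)) ((595.2188110351562, -195.67837524414062), 40.85356903076172)
side2 boss hull (array([ 595.2, -194.1]), np.float64(38.5)) ((595.2188110351562, -195.67837524414062), 40.85356903076172)
rim side 389 [ 549.9 -226.6  187. ] [ 640.8 -146.9  202. ] (array([ 595. , -193.6]), np.float64(41.0))
rim 6248 [ 596.9 -175.8  196.8] ((594.9873046875, -197.18431091308594), 46.29124069213867)
hubtop 9955 [ 598.3 -192.2  238.5] ((597.7944946289062, -190.57366943359375), 37.994937896728516)
wrist2 ((614.7755126953125, -197.20703125), (117.56266784667969, 152.28282165527344), 82.61560821533203)
side2 ((614.7025756835938, -193.3702392578125), (118.27648162841797, 151.0113067626953), 83.35272216796875)
top0 ((614.1331787109375, -197.77627563476562), (118.84175109863281, 153.0508575439453), 82.64913177490234)
```

Emit:
step_arm:
  increments:
    - {"dx": 0,"dy": 0.2,"dz": 1,"turn": 0,"claw": 4.5}
    - {"dx": 0,"dy": 0.2,"dz": 2.2,"turn": 0,"claw": 4.5}
    - {"dx": 0,"dy": 0.2,"dz": 3.4,"turn": 0,"claw": 4.5}
    - {"dx": 0,"dy": 0.2,"dz": 4.6,"turn": 0,"claw": 4.5}
    - {"dx": 0,"dy": 0.2,"dz": 5.5,"turn": 0,"claw": 4.5}
    - {"dx": 0,"dy": 0.2,"dz": 6.2,"turn": 0,"claw": 4.5}
    - {"dx": 0,"dy": 0.2,"dz": 6.2,"turn": 0,"claw": 4.5}
    - {"dx": 0,"dy": 0.2,"dz": 6.2,"turn": 0,"claw": 4.5}

```text
t: 6.8
ee_pos: [596.7, -198.1, 140.5]
eef_rot: [0.751, 0.66, -0.0, -0.001]
force: [0.3, 0.5, -3.3]
gripper_width: 53.5
grip_force: 64.2
```

```bash
python3 - <<'E'
from h import *; from workcell import r,optics
s=r.observe(); go(s,[596.3,-196.5,94.4],-7.6); print(s["force"],s["gripper_width"],s["grip_force"])
w=[]
for n in("side","wrist"):
    d=optics.get_image(n);np.savez(n+"3.npz",**d);w.append(d["pixels"])
cv2.imwrite("pics/m3.png",np.hstack([cv2.resize(w[0][70:200,170:320],(400,360),interpolation=2),cv2.resize(w[1][150:370,150:370],(400,360),interpolation=2)]))
E
```

```text
at 6.8 [ 596.7 -198.1  140.5] yaw -7.4 z [-0.001  0.001 -1.   ] q [-0.41  0.15  1.78  0.    1.21 -0.28]
inc cm [ 0.15 -0.06  4.61] turn 0.004
[ 0.31887823  0.46661538 -3.30368778] 53.47354951505209 64.2220401763916
```

View pics/m3.png

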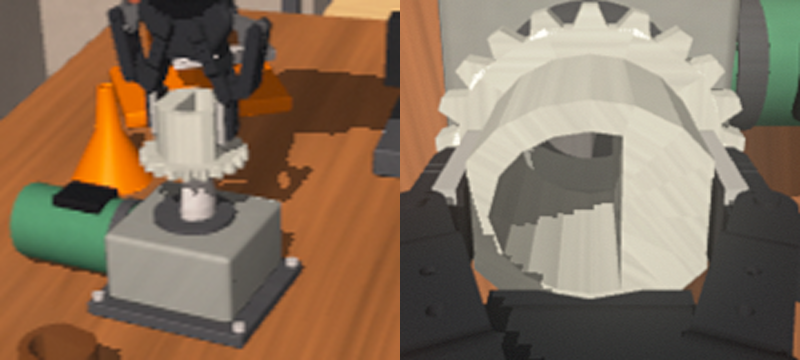

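The rim sits just over the shaft tip, concentric with it to the eye, and the bore flat is square to the motor direction. Lowering slowly.

Emit:
step_arm:
  increments:
    - {"dx": 0.1,"dy": 0,"dz": 0.4,"turn": 0,"claw": 4.5}
    - {"dx": 0.1,"dy": 0,"dz": 0.8,"turn": 0,"claw": 4.5}
    - {"dx": 0.1,"dy": 0,"dz": 1.2,"turn": 0,"claw": 4.5}
    - {"dx": 0.1,"dy": 0,"dz": 1.6,"turn": 0,"claw": 4.5}
    - {"dx": 0.1,"dy": 0,"dz": 2.0,"turn": 0,"claw": 4.5}
    - {"dx": 0.1,"dy": 0,"dz": 2.0,"turn": 0,"claw": 4.5}

```text
t: 7.4
ee_pos: [596.4, -196.9, 119.8]
eef_rot: [0.751, 0.66, -0.0, -0.001]
force: [-0.3, 0.3, -2.9]
gripper_width: 53.5
grip_force: 64.2
```

Emit:
step_arm:
  increments:
    - {"dx": 0,"dy": 0,"dz": 0.4,"turn": 0,"claw": 4.5}
    - {"dx": 0,"dy": 0,"dz": 0.8,"turn": 0,"claw": 4.5}
    - {"dx": 0,"dy": 0,"dz": 1.2,"turn": 0,"claw": 4.5}
    - {"dx": 0,"dy": 0,"dz": 1.6,"turn": 0,"claw": 4.5}
    - {"dx": 0,"dy": 0,"dz": 1.9,"turn": 0,"claw": 4.5}
    - {"dx": 0,"dy": 0,"dz": 2.1,"turn": 0,"claw": 4.5}
    - {"dx": 0,"dy": 0,"dz": 2.2,"turn": 0,"claw": 4.5}
    - {"dx": 0,"dy": 0,"dz": 2.2,"turn": 0,"claw": 4.5}

```text
t: 8.07
ee_pos: [597.0, -197.2, 99.0]
eef_rot: [0.751, 0.66, -0.0, -0.0]
force: [-0.2, 0.4, -2.5]
gripper_width: 53.1
grip_force: 64.2
```

Emit:
step_arm:
  increments:
    - {"dx": 0,"dy": 0,"dz": 0.1,"turn": 0,"claw": 4.5}
    - {"dx": 0,"dy": 0,"dz": 0.2,"turn": 0,"claw": 4.5}
    - {"dx": 0,"dy": 0,"dz": 0.3,"turn": 0,"claw": 4.5}
    - {"dx": 0,"dy": 0,"dz": 0.4,"turn": 0,"claw": 4.5}
    - {"dx": 0,"dy": 0,"dz": 0.4,"turn": 0,"claw": 4.5}

```text
t: 8.48
ee_pos: [597.0, -197.2, 95.1]
eef_rot: [0.751, 0.66, -0.0, -0.0]
force: [-0.2, -0.7, -4.2]
gripper_width: 53.4
grip_force: 64.2
```

Emit:
step_arm:
  increments:
    - {"dx": 0,"dy": 0,"dz": 0.1,"turn": 0,"claw": 4.5}
    - {"dx": 0,"dy": 0,"dz": 0.15,"turn": 0,"claw": 4.5}
    - {"dx": 0,"dy": 0,"dz": 0.2,"turn": 0,"claw": 4.5}
    - {"dx": 0,"dy": 0,"dz": 0.2,"turn": 0,"claw": 4.5}

```text
t: 8.82
ee_pos: [597.3, -197.2, 94.4]
eef_rot: [0.751, 0.66, 0.0, 0.0]
force: [-2.8, 0.8, 4.2]
gripper_width: 53.4
grip_force: 65.1
```

The force changed sign at TCP z 94.4 mm, exactly the expected seat height (80 + 14.4). Opening.

Emit:
step_arm:
  increments:
    - {"dx": 0,"dy": 0,"dz": 0.15,"turn": 0,"claw": 5.6}
    - {"dx": 0,"dy": 0,"dz": 0.1,"turn": 0,"claw": 6.2}
    - {"dx": 0,"dy": 0,"dz": 0,"turn": 0,"claw": 7}
    - {"dx": 0,"dy": 0,"dz": 0,"turn": 0,"claw": 8}
    - {"dx": 0,"dy": 0,"dz": 0,"turn": 0,"claw": 8.5}
    - {"dx": 0,"dy": 0,"dz": 0,"turn": 0,"claw": 8.5}
    - {"dx": 0,"dy": 0,"dz": 0,"turn": 0,"claw": 8.5}
    - {"dx": 0,"dy": 0,"dz": 0,"turn": 0,"claw": 8.5}

```text
t: 9.48
ee_pos: [597.2, -197.2, 93.3]
eef_rot: [0.751, 0.66, 0.0, 0.0]
force: [-0.5, 0.9, -0.8]
gripper_width: 84.9
grip_force: 0.0
```

Emit:
step_arm:
  increments:
    - {"dx": 0,"dy": 0,"dz": -1,"turn": 0,"claw": 8.5}
    - {"dx": 0,"dy": 0,"dz": -3,"turn": 0,"claw": 8.5}
    - {"dx": 0,"dy": 0,"dz": -5,"turn": 0,"claw": 8.5}
    - {"dx": 0,"dy": 0,"dz": -8,"turn": 0,"claw": 8.5}
    - {"dx": 0,"dy": 0,"dz": -11,"turn": 0,"claw": 8.5}
    - {"dx": 0,"dy": 0,"dz": -14,"turn": 0,"claw": 8.5}
    - {"dx": 0,"dy": 0,"dz": -17,"turn": 0,"claw": 8.5}
    - {"dx": 0,"dy": 0,"dz": -17,"turn": 0,"claw": 8.5}
    - {"dx": 0,"dy": 0,"dz": -17,"turn": 0,"claw": 8.5}

```text
t: 10.23
ee_pos: [598.5, -197.7, 267.6]
eef_rot: [0.751, 0.66, 0.001, 0.003]
force: [-0.1, 0.1, 0.2]
gripper_width: 84.8
grip_force: 0.0
```

```bash
python3 - <<'E'
from h import *; from workcell import r,optics
s=r.observe(); print(s["t"],s["ee_pos"],s["force"],s["gripper_width"])
w=[]
for n in("side","wrist"):
    d=optics.get_image(n);w.append(d["pixels"]);C=cloud(d)
    m=(np.hypot(C[:,:,0]-596,C[:,:,1]+197)<40)&(C[:,:,2]>120)&(C[:,:,2]<140);P=C[m]
    if m.sum()>20: print(n,m.sum(),"hub top",P.mean(0).round(1),"z sd",P[:,2].std().round(2),"z med",np.median(P[:,2]).round(1),cv2.minEnclosingCircle(P[:,:2].astype(np.float32)))
cv2.imwrite("pics/m4.png",np.hstack([cv2.resize(w[0][70:200,170:320],(400,360),interpolation=2),cv2.resize(w[1],(400,360))]))
E
```

```text
10.2333 [ 598.45441856 -197.72928293  267.58869587] [-0.08377389  0.1029192   0.24812033] 84.84137487156146
side 293 hub top [ 598.4 -189.8  126.6] z sd 3.25 z med 127.9 ((598.5797119140625, -196.33680725097656), 34.074588775634766)
wrist 2300 hub top [ 599.8 -196.7  128.7] z sd 3.67 z med 130.2 ((597.7925415039062, -197.45982360839844), 30.983646392822266)
```

View pics/m4.png

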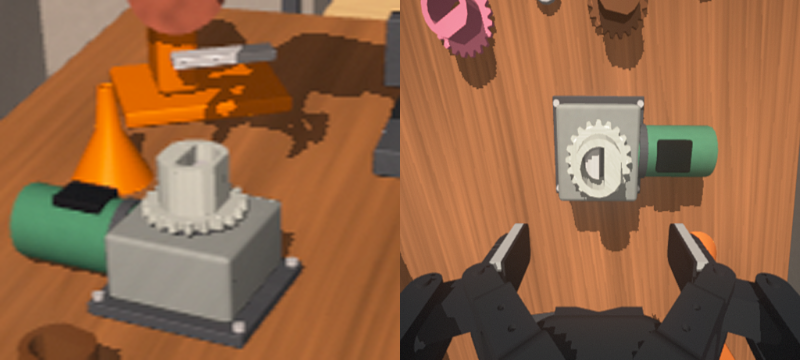

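The sprocket sits on the shaft with its flats matched. Its hub top is at 130 mm (80 + 50), its centre is about 1 mm from the boss's, and the gripper is clear. Handing in.

```bash
python3 -c "
from workcell import r
print(r.close_job())"
```

```text
the job is handed in; nothing more can be done
None
```

The D-bore sprocket is fully home on the reducer's shaft with its flat matched and the gripper clear; the round-bore one was not touched, and the job was handed in at about 10 s of the 38 s, with no verdict returned.

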